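# Feed a tube box down the loading lane

## Task

Slowly and gently push the lime-yellow micro-tube box with the fingertips along the grey metal lane, in between the two orange guide rails, until it sits square and fully home against the two black buffers of the end stop. Straighten and centre it by pushing alone, without gripping it: neither the box nor the robot may touch either rail, and the box must stay flat on the deck, never lifted or tipped. Leave the bottle, the tube rack and the timer where they are.

Things in the scene. Friction and masses are not known exactly. Their poses are not given: they have to be found in the camera images.
- lane: Fixed grey metal lane; its pose varies. Origin: at bench level under the lane, on its centreline; +x is the push direction (roughly to the robot's left), +y roughly towards the robot, z up. Deck plate x -240 to +220, y -105 to +105, top at z = 8 mm. Orange rails from x = -40 to +210, 156 mm apart (inner faces y = +78 and -78). Deck below x = -40 is open at the sides: the box starts there.
- end_stop (a point): Point on the lane's centreline at deck-top level in the plane of the end stop's buffer faces (lane x = +200, z = 8 mm). The stop is a bright cross bar 40 mm high with two black rubber buffers, each 30 wide, centred 40 mm either side of the centreline, 5 to 31 mm above the deck. Axes as the lane's. A thin green outline on the deck before it marks the parking bay.
- rail_left: Orange guide rail on the lane's +y side, fixed to the deck: 250 long (along x) x 12 wide x 12 high, top 20 mm above the bench, rounded edges. Origin: centre of its underside; axes as the lane's.
- rail_right: Orange guide rail on the lane's -y side, the same size. Origin: centre of its underside; axes as the lane's.
- tube_box: Lime-yellow micro-tube box full of capped tubes (one solid piece, no lid): 68 in its x (+-34 from the origin) x 128 in y x 34 high, 0.18 to 0.35 kg. Origin: centre of its underside, z up. Starts on the open deck, its x roughly along lane +x, up to 20 mm off centre and turned up to 0.2 rad. Centred, 14 mm to each rail. Home, its origin is at lane x = +166 mm, z = 8 mm.
- bottle: Bystander: small stain bottle with an orange cap, 52 in diameter x 85 high, standing on the bench beside the lane's -y side. Origin: centre of its underside.
- tube_rack: Bystander: blue micro-tube rack, 58 x 130 x 41 high, on the bench beyond the open end of the lane. Origin: centre of its underside.
- timer: Bystander: small white countdown timer with four coloured buttons, 58 x 68 x 29 high, on the bench beyond the end stop. Origin: centre of its underside.

How it is judged:
By the outcome, as a careful person would: the job done as asked, in the order asked, and still so for the second after the job is handed in, with the robot touching nothing.
It also fails if it takes over 54 s, if anything falls off the work surface, if the arm or the gripper's body presses on something with over 40 N, if the wrist force passes 120 N, or if a joint passes its speed limit or range.

## Robot

A 6-joint arm with a two-finger parallel gripper is mounted at the origin on a cart in front of the work surface, level with it; the furniture and walls round the work are solid. World frame = base frame: x ahead of the robot, y to its left, z up, the work surface at z = 0. Lengths are in m, angles in rad, forces in N, time in s.
With the tool pointing down it reaches from about 0.375 to 0.9 m from the base axis. Payload 3.1 kg.
Tool frame: the origin (TCP) lies on the front face of the gripper's body, between the roots of the fingers; the fingertips stand 70 mm ahead of it and the grasp point (between the pads) lies 51 mm ahead of it; z points along the fingers, y is the line along which they close (so a half turn about z gives the same grasp; the last joint's range is limited). The gripper opens to 87 mm and grips with 3 to 60 N. Pads are 19 mm wide; open, the fingers measure 117 mm over their backs; the gripper's body (75 mm by 190 mm) begins 51 mm behind the grasp point.
Start: joints at [0.952, 0.527, 1.433, -0, 1.181, -0.178], TCP at [0.267, 0.565, 0.292] pointing down, gripper open.
Joint ranges: [-3.08, 3.08], [-0.75, 2.2], [0.22, 2.44], [-1.43, 4.57], [0, 2.65], [-2.85, 2.85]. Speed limits (rad/s): [2.79, 2.79, 3.14, 3.14, 3.14, 3.14].

## Interface

Orientations are given as a unit quaternion [x, y, z, w].
In Python, from rig import robot, cams, ticket gives the robot as it stands. The module is installed in compiled form; this text tells all that it offers.
- The arm moves only by the shell command python3 -m crank 'ROWS' [FORCE]. ROWS is JSON, a list of rows, each a list of 7 numbers: the shift along the tool's x, y, z in cm, then the turn, a rotation vector about the tool's x, y, z in rad, then the closure, from 0 (fully open) to 1 (shut). A call has 1 to 5 rows; each row shifts and turns the commanded pose from where the row before left it, along the tool's axes as they then stand; what a row does not reach is not made up. A row lasts 1/8 s, in which the tool goes at most 62.5 mm and 10.7 degrees, less where a joint would pass 70% of its speed; a pose out of reach is approached as far as the arm can. A call is refused whole if a number of a shift passes 6.25 or a number of a turn 0.188, either way. A call with a gripper value outside its range is refused whole. The fingers move at their own pace and stop on an object; FORCE is the grip in N (left out, the last holds). Time passes only in rows, so rows that do not move let the fingers close. It gives the time, the measured TCP pose, the force, the opening and the grip force at its end, in the units of the state.
- robot.get_obs(): the state, without advancing time (a new reading comes with each control period).
- cams.camera(name): name is "side" or "top"; returns the picture (400x640x3 uint8, red, green, blue); there is no depth.
- cams.camera_info(name): a dict with "intrinsics" (3x3 intrinsics, pixels), "dist" ([k1, k2, p1, p2, k3] as OpenCV has them; the pictures are not rectified), "pose" (4x4, takes a point from camera to world coordinates). Camera axes: x right, y down, z forward; pixel columns grow to the right and rows downward; lengths in m; the calibration is good to about 2 mm. A picture is of the moment at which its call begins. camera_info takes no time and is no camera call.
- ticket.hand_in(): hands the job in; it is judged then, once.
The state is a dict: "time": time; "q": joint angles; "joint_velocities": joint speeds; "joint_torque": joint torques, N m; "position": TCP position; "tool_rot": TCP orientation; "ft_force": force on the tool from outside, world axes, zero at the start; "moment": the same for the moment, N m; "grip_width": finger opening in m; "grip_force": force on a finger pad.
Only numpy, scipy, OpenCV 4.12 (cv2) and the standard library are available. Lean on these libraries where they do the work, as an engineer would, in place of code of your own. Each camera call takes 0.05 s, during which the arm holds its last target. There are 200 camera calls.

## Working session

There is one attempt and no reset: what is moved stays moved. The work goes in short steps, Python scripts to look and compute and a shell command to move; the robot and the scene stay as the last step left them, time stands still between calls to the robot, and variables do not carry over. Pictures are saved under pics/ and viewed, at most 10 in all, crops included, and the job is handed in when it is done.

```bash
mkdir -p pics
python3 - <<'E'
from rig import robot,cams
import cv2,numpy as np
for n in("side","top"):
    im=cams.camera(n); cv2.imwrite(f"pics/{n}0.png",im[:,:,::-1]); i=cams.camera_info(n)
    print(n,np.round(i["intrinsics"],1).tolist(),np.round(i["dist"],3),np.round(i["pose"],3).tolist())
o=robot.get_obs();print(o["time"],o["position"],o["tool_rot"],o["grip_width"],o["ft_force"])
E
```

```text
side [[487.6, 0.0, 320.9], [0.0, 487.6, 204.5], [0.0, 0.0, 1.0]] [-0.093  0.     0.     0.     0.   ] [[0.989, -0.075, 0.126, 0.38], [-0.146, -0.39, 0.909, -1.21], [-0.019, -0.918, -0.397, 0.565], [0.0, 0.0, 0.0, 1.0]]
top [[425.7, 0.0, 327.9], [0.0, 425.7, 197.5], [0.0, 0.0, 1.0]] [-0.087  0.     0.     0.     0.   ] [[-0.024, -0.995, 0.102, 0.396], [-1.0, 0.023, -0.008, 0.008], [0.006, -0.102, -0.995, 1.342], [0.0, 0.0, 0.0, 1.0]]
0.1 [0.26631261 0.5648409  0.29138336] [ 2.18605357e-01  9.75812868e-01 -8.91615017e-04 -3.86867590e-04] 0.08718474366325918 [ 0.72766152 -0.32592852  0.38934575]
```

View pics/top0.png

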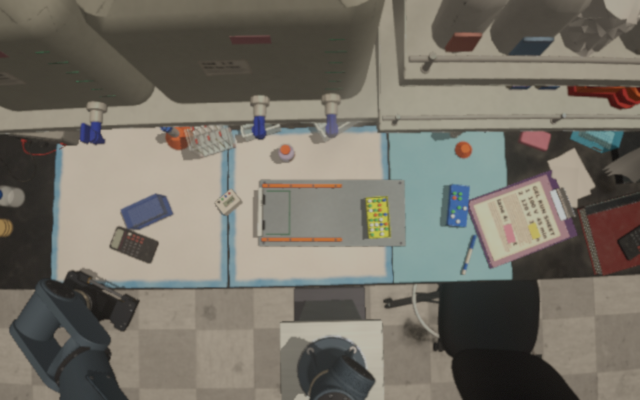

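View pics/side0.png

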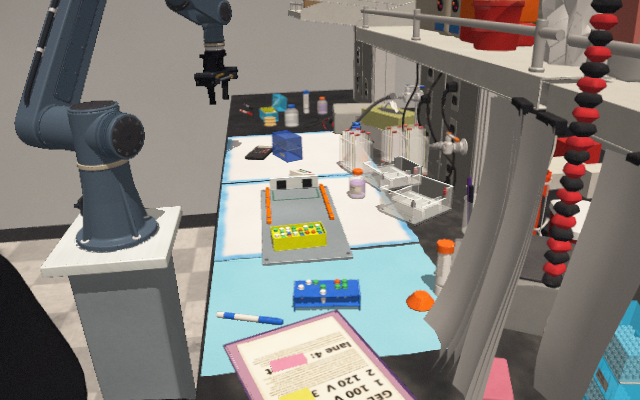

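The top view shows the lane at cols 255–405, rows 180–246. Its rails are at rows ~186 and ~240, the stop is at col ~260, and the lime box is at about (376,217). The side view shows the box at about (299,236), before the rails. Next I'll measure both.

```bash
cat > h.py <<'E'
from rig import robot,cams
import cv2,numpy as np
def grab(n): return cams.camera(n)
def ray(n,uv,z):
    i=cams.camera_info(n);K=np.array(i["intrinsics"]);T=np.array(i["pose"])
    p=cv2.undistortPoints(np.float64(uv).reshape(-1,1,2),K,np.array(i["dist"])).reshape(-1,2)
    d=np.c_[p,np.ones(len(p))]@T[:3,:3].T
    return T[:3,3]+d*((z-T[2,3])/d[:,2])[:,None]
def mask(im,lo,hi,box):
    m=cv2.inRange(cv2.cvtColor(im,cv2.COLOR_RGB2HSV),lo,hi);k=np.zeros_like(m);a,b,c,d=box;k[b:d,a:c]=m[b:d,a:c];return k
def pix(m):
    v,u=np.nonzero(m);return np.c_[u,v].astype(float)
def biggest(m):
    return max(cv2.findContours(m,cv2.RETR_EXTERNAL,cv2.CHAIN_APPROX_NONE)[0],key=cv2.contourArea)
E
python3 - <<'E'
from h import *
ims={n:cv2.imread(f"pics/{n}0.png")[:,:,::-1].copy() for n in("side","top")}
for n,boxes in(("top",[(258,180,345,192),(258,234,345,246)]),("side",[(258,180,275,228),(315,180,338,224)])):
    for b in boxes:
        P=pix(mask(ims[n],(5,130,120),(18,255,255),b));W=ray(n,P,.018)[:,:2]
        c,s,a=cv2.minAreaRect(W.astype(np.float32)*1000);L=cv2.fitLine(W.astype(np.float32),cv2.DIST_L2,0,.01,.01).ravel()
        print(n,"rail",len(P),np.round(c),np.round(s),"dir",np.round(np.degrees(np.arctan2(L[1],L[0])),2), "mean",W.mean(0).round(4))
for n,b in(("top",(355,185,400,246)),("side",(262,215,335,255))):
    m=mask(ims[n],(22,120,60),(38,255,255),b);m=cv2.morphologyEx(m,cv2.MORPH_CLOSE,np.ones((7,7)))
    cn=biggest(m);W=ray(n,cn.reshape(-1,2),.042)[:,:2].astype(np.float32)*1000
    print(n,"box",cv2.contourArea(cn),cv2.minAreaRect(W),cv2.boxPoints(cv2.minAreaRect(W)).round())
c=np.hstack([cv2.resize(ims["top"][172:255,245:415],None,fx=4.5,fy=4.5,interpolation=2)])
s=cv2.resize(ims["side"][165:270,250:360],None,fx=4,fy=4,interpolation=2)
cv2.imwrite("pics/c1.png",c[:,:,::-1][:600,:800]);cv2.imwrite("pics/c2.png",s[:,:,::-1])
E
```

```text
top rail 223 [572.  81.] [245.  10.] dir 88.6 mean [0.5728 0.0808]
top rail 228 [404.  82.] [245.   6.] dir 88.72 mean [0.4044 0.0824]
side rail 141 [406.  80.] [263.  12.] dir 88.51 mean [0.4054 0.0691]
side rail 154 [573.  73.] [262.  13.] dir 88.34 mean [0.5727 0.0606]
top box 798.5 ((465.96435546875, -152.43783569335938), (123.26043701171875, 65.68222045898438), 2.234421491622925) [[ 403. -122.]
 [ 406. -188.]
 [ 529. -183.]
 [ 526. -117.]]
side box 1244.5 ((467.77886962890625, -181.69754028320312), (130.6785430908203, 128.65243530273438), 2.5779683589935303) [[ 400. -120.]
 [ 405. -249.]
 [ 536. -243.]
 [ 530. -114.]]
```

View pics/c1.png

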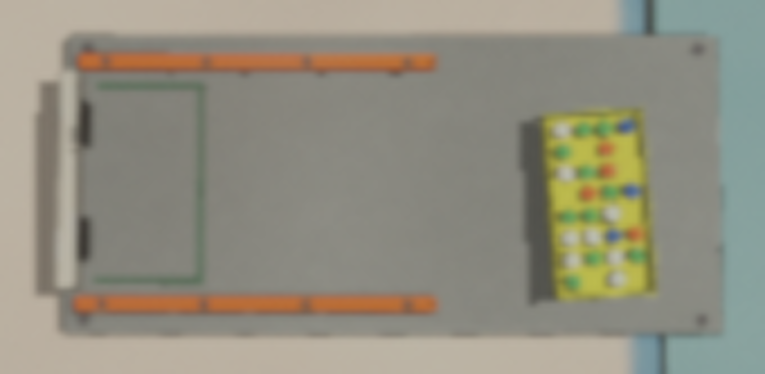

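View pics/c2.png

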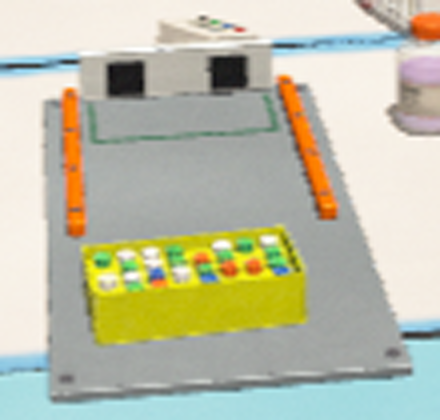

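The crops show rail inner faces symmetric about the lane centreline and the box turned about 4° CCW. Working them out:
- **Lane:** heading is 88.6°, and lane x=+85 is at about (0.4885, 0.0815). The rails measure 168 mm between centres, as expected.
- **Box:** it is at lane (−149, +17), turned about +0.066 rad.

The plan has two pushes. First I'll use the closed fingers on the robot-side face to centre and straighten the box, then open fingers from behind to drive it home. I'll start by aligning the tool with the lane.

```bash
python3 -m crank '[[0,0,0,0,0,0.165,0],[0,0,0,0,0,0.165,0.3],[0,0,0,0,0,0.165,1],[0,0,0,0,0,0.165,1],[0,0,0,0,0,0.165,1]]' 10; python3 -m crank '[[0,0,0,0,0,0.165,1],[0,0,0,0,0,0.165,1],[0,0,0,0,0,0,1]]'
cat >> h.py <<'E'
A=np.radians(88.6);X=np.array([np.cos(A),np.sin(A)]);Y=np.array([-X[1],X[0]]);M=np.array([.4885,.0815])
def lane(w): d=(np.atleast_2d(w)[:,:2]-M)*1000;return np.c_[85+d@X,d@Y]
def tool():
    from scipy.spatial.transform import Rotation as R
    o=robot.get_obs();r=R.from_quat(o["tool_rot"]).as_matrix()
    print("t",round(o["time"],2),"tcp lane",lane(o["position"]).round(1),"tip z mm",round(o["position"][2]*1000-70,1),"yaw err deg",round(np.degrees(np.arctan2(r[1,0],r[0,0]))-88.6,2),"tilt",r[:2,2].round(4),"F",o["ft_force"].round(1),"w",round(o["grip_width"],4))
E
python3 -c "from h import *;tool()"
```

```text
time: 0.72
position: [0.2664, 0.565, 0.2916]
tool_rot: [0.594, 0.805, -0.001, 0.0]
ft_force: [0.3, -0.2, -0.5]
grip_width: 0.0549
grip_force: 0.0
time: 1.1
position: [0.2665, 0.565, 0.2917]
tool_rot: [0.715, 0.699, -0.001, 0.0]
ft_force: [0.0, 0.7, -0.9]
grip_width: 0.0248
grip_force: 0.0
t 1.1 tcp lane [[562.9 233.8]] tip z mm 221.7 yaw err deg 0.08 tilt [-0.0007 -0.0009] F [ 0.   0.7 -0.9] w 0.0248
```

```bash
python3 -m crank '[[-4,1,0,0,0,0,1],[-5,1,0,0,0,0,1],[-5,1,0,0,0,0,1],[-5,1,0,0,0,0,1],[-5,1,0,0,0,0,1]]' >/dev/null; python3 -m crank '[[-5,1,0,0,0,0,1],[-5,1,0,0,0,0,1],[-5,1,0,0,0,0,1],[-5,1,0,0,0,0,1],[-5,1,0,0,0,0,1]]'>/dev/null;  python3 -m crank '[[-5,0.8,0,0,0,0,1],[-5,0.5,0,0,0,0,1],[-5,0.5,0,0,0,0,1],[-5,0,0,0,0,0,1],[0,0,0,0,0,0,1]]'
python3 -c "from h import *;tool()"
```

```text
time: 2.98
position: [0.3681, -0.131, 0.2925]
tool_rot: [0.717, 0.697, 0.0, 0.001]
ft_force: [0.5, 0.9, 0.2]
grip_width: 0.0005
grip_force: 0.0
t 2.98 tcp lane [[-130.3  115.2]] tip z mm 222.5 yaw err deg -0.21 tilt [ 0.0018 -0.0018] F [0.5 0.9 0.2] w 0.0005
```

```bash
python3 -m crank '[[-0.8,0,4,0,0,0,1],[-0.8,0,5,0,0,0,1],[0,0,4,0,0,0,1],[0,0,3,0,0,0,1],[0,0,2,0,0,0,1]]' >/dev/null; python3 -m crank '[[0,0,1.2,0,0,0,1],[0,0,1,0,0,0,1],[0,0,0,0,0,0,1],[0,0,0,0,0,0,1]]'
python3 - <<'E'
from h import *
tool();im=grab("side");cv2.imwrite("pics/s2.png",cv2.resize(im[150:290,220:380],None,fx=4,fy=4)[:,:,::-1])
E
```

```text
time: 4.1
position: [0.3671, -0.1435, 0.0907]
tool_rot: [0.716, 0.698, 0.0, 0.0]
ft_force: [-0.1, -0.1, -1.2]
grip_width: 0.0005
grip_force: 0.0
t 4.1 tcp lane [[-142.9  115.8]] tip z mm 20.7 yaw err deg -0.02 tilt [ 0.0007 -0.0006] F [-0.1 -0.1 -1.2] w 0.0005
```

View pics/s2.png

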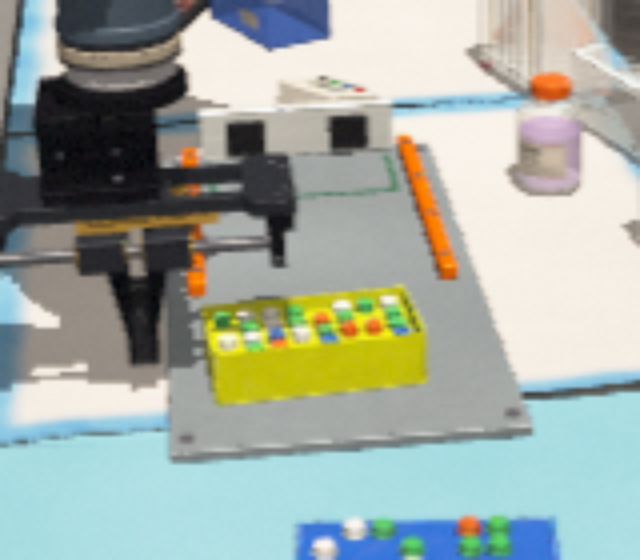

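The tapered fingertips, about 18 mm over both, stand left of the box at crop (145,360), well clear of it and level with its lower half. I'll push sideways slowly, then measure.

```bash
python3 -m crank '[[0,0.8,0,0,0,0,1],[0,0.8,0,0,0,0,1],[0,0.3,0,0,0,0,1],[0,0.3,0,0,0,0,1],[0,0.3,0,0,0,0,1]]' >/dev/null; python3 -m crank '[[0,0.3,0,0,0,0,1],[0,0.3,0,0,0,0,1],[0,0.3,0,0,0,0,1],[0,0.3,0,0,0,0,1],[0,0,0,0,0,0,1]]'
cat >> h.py <<'E'
def box(full=True):
    im=grab("top");m=mask(im,(22,120,60),(38,255,255),(255,180,405,250));m=cv2.morphologyEx(m,cv2.MORPH_CLOSE,np.ones((7,7)))
    cn=biggest(m);W=lane(ray("top",cn.reshape(-1,2),.042)).astype(np.float32)
    c,s,a=cv2.minAreaRect(W);B=cv2.boxPoints((c,s,a));a=(a+45)%90-45
    print("TOP c",np.round(c,1),"s",np.round(s,1),"ang",round(a,2))
    im2=grab("side");m=mask(im2,(22,120,60),(38,255,255),(255,165,345,265));m=cv2.morphologyEx(m,cv2.MORPH_CLOSE,np.ones((7,7)))
    cn=biggest(m);W=lane(ray("side",cn.reshape(-1,2),.042))
    print("SIDE y range",W[:,1].min().round(1),W[:,1].max().round(1),"front x",W[:,0].max().round(1))
    return im,im2
E
python3 - <<'E'
from h import *
tool();a,b=box();cv2.imwrite("pics/t3.png",a[:,:,::-1])
# same measure on start picture for reference
import h
h.grab=lambda n:cv2.imread(f"pics/{n}0.png")[:,:,::-1].copy()
h.box()
E
```

```text
time: 5.4
position: [0.4043, -0.1446, 0.0903]
tool_rot: [0.716, 0.698, 0.0, 0.0]
ft_force: [-0.8, -0.1, -0.2]
grip_width: 0.0006
grip_force: 0.3
t 5.4 tcp lane [[-143.    78.6]] tip z mm 20.3 yaw err deg -0.03 tilt [ 0.0007 -0.0004] F [-0.8 -0.1 -0.2] w 0.0006
TOP c [-170.9  -52.3] s [18.6  3.1] ang 0.08
SIDE y range -59.2 70.4 front x -114.0
TOP c [-149.4   16.8] s [ 65.7 123.3] ang 3.63
SIDE y range -50.4 78.9 front x -111.6
```

```bash
python3 -m crank '[[0,0.25,0,0,0,0,1],[0,0.25,0,0,0,0,1],[0,0.15,0,0,0,0,1],[0,0,0,0,0,0,1],[0,-0.5,0,0,0,0,1]]' >/dev/null; python3 -m crank '[[0,-2.5,0,0,0,0,1],[0,-1,-3,0,0,0,1],[-3,0,-4,0,0,0,0],[-6,0,-1,0,0,0,0],[-6,0,0,0,0,0,0]]'
python3 - <<'E'
from h import *
tool();a,b=box();cv2.imwrite("pics/t3.png",cv2.resize(a[150:280,240:440],None,fx=4,fy=4)[:,:,::-1])
E
```

```text
time: 6.75
position: [0.3671, -0.2957, 0.1718]
tool_rot: [0.716, 0.698, -0.0, 0.002]
ft_force: [1.5, -0.2, -0.5]
grip_width: 0.0229
grip_force: 0.0
t 6.75 tcp lane [[-295.1  112.2]] tip z mm 101.8 yaw err deg -0.0 tilt [ 0.0031 -0.0037] F [ 1.5 -0.2 -0.5] w 0.0229
TOP c [-153.1    1.6] s [ 67.6 123.7] ang 1.38
SIDE y range -64.6 63.4 front x -115.6
```

View pics/t3.png

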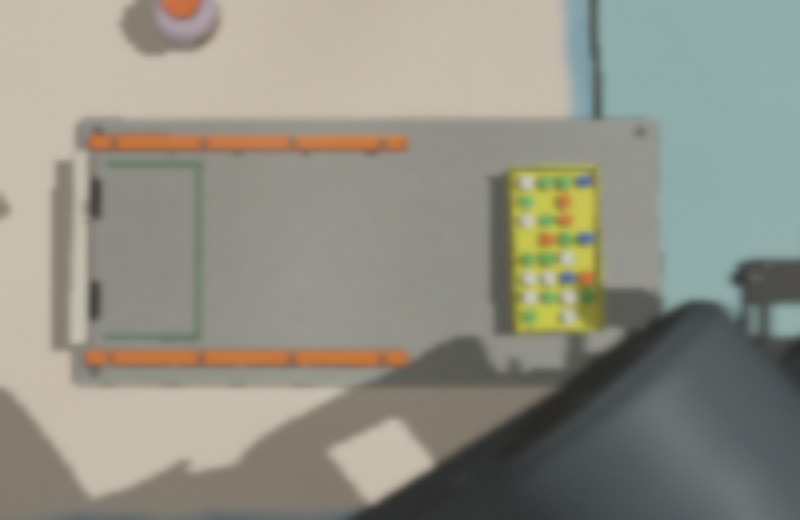

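The box is now at about (−152, 0.5) with ~1° left, clear of everything. Next I'll move behind it with the fingers open.

```bash
python3 -m crank '[[2,4,0,0,0,0,0],[3,4,0,0,0,0,0],[2.4,3.2,0,0,0,0,0],[0,0,3,0,0,0,0],[0,0,3,0,0,0,0]]' >/dev/null; python3 -m crank '[[0,0,1.6,0,0,0,0],[0,0,0.8,0,0,0,0],[0,0,0,0,0,0,0],[0,0,0,0,0,0,0]]'
python3 - <<'E'
from h import *
tool();box()
E
```

```text
time: 7.98
position: [0.4808, -0.2228, 0.087]
tool_rot: [0.716, 0.698, 0.0, 0.001]
ft_force: [-0.3, 0.5, 0.7]
grip_width: 0.0868
grip_force: 0.0
t 7.97 tcp lane [[-2.193e+02  2.000e-01]] tip z mm 17.0 yaw err deg -0.05 tilt [ 0.0012 -0.0009] F [-0.3  0.5  0.7] w 0.0868Traceback (most recent call last):
  File "<stdin>", line 2, in <module>
  File "h.py", line 23, in box
    cn=biggest(m);W=lane(ray("top",cn.reshape(-1,2),.042)).astype(np.float32)
  File "h.py", line 14, in biggest
    return max(cv2.findContours(m,cv2.RETR_EXTERNAL,cv2.CHAIN_APPROX_NONE)[0],key=cv2.contourArea)
ValueError: max() iterable argument is empty
```

```bash
python3 -m crank '[[0.7,0,0,0,0,0,0],[0.7,0,0,0,0,0,0],[0.3,0,0,0,0,0,0],[0.3,0,0,0,0,0,0],[0.3,0,0,0,0,0,0]]' >/dev/null; python3 -m crank '[[0.3,0,0,0,0,0,0],[0.3,0,0,0,0,0,0],[0.35,0,0,0,0,0,0],[0.35,0,0,0,0,0,0],[0.35,0,0,0,0,0,0]]';python3 -m crank '[[0.35,0,0,0,0,0,0],[0.35,0,0,0,0,0,0],[0.35,0,0,0,0,0,0],[0.35,0,0,0,0,0,0],[0.35,0,0,0,0,0,0]]'
cat >> h.py <<'E'
def sidebox(save=None):
    im=grab("side");m=mask(im,(22,120,60),(38,255,255),(255,165,345,265))
    v,u=np.nonzero(m);P=np.c_[u,v];W=lane(ray("side",P,.042))
    f=W[:,0].max();y=np.percentile(W[:,1],[.5,99.5])
    # front top edge: topmost yellow pixel in each column, line fit -> angle
    cols=np.unique(u);T=np.array([(c,v[u==c].min()) for c in cols])[4:-4];L=lane(ray("side",T,.042))
    k=cv2.fitLine(L.astype(np.float32),cv2.DIST_HUBER,0,.01,.01).ravel()
    print("box y",y.round(1),"mid",y.mean().round(1),"front edge x",np.median(L[:,0]).round(1),"ang",round(-np.degrees(np.arctan(k[0]/k[1])),2))
    if save: cv2.imwrite(save,cv2.resize(im[140:280,230:370],None,fx=4,fy=4)[:,:,::-1])
E
python3 -c "
from h import *
tool();sidebox('pics/s4.png')"
```

```text
time: 9.28
position: [0.4816, -0.1827, 0.0863]
tool_rot: [0.716, 0.698, 0.0, 0.0]
ft_force: [0.3, -2.3, 0.4]
grip_width: 0.087
grip_force: 0.8
time: 9.9
position: [0.4819, -0.1651, 0.0863]
tool_rot: [0.716, 0.698, -0.0, 0.0]
ft_force: [-0.7, -2.2, 1.4]
grip_width: 0.0871
grip_force: 0.9
t 9.9 tcp lane [[-161.7    0.5]] tip z mm 16.3 yaw err deg -0.03 tilt [ 0. -0.] F [-0.7 -2.2  1.4] w 0.0871
box y [-63.7  62.3] mid -0.7 front edge x -84.5 ang -1.09
```

View pics/s4.png

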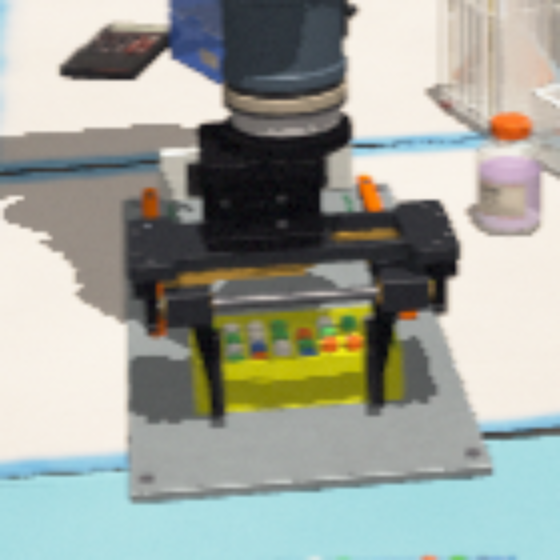

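Both fingertips rest on the rear face, at crop (217,410) and (375,405), and the box is square and centred. The pusher position agrees with the box front at x≈−84, so I'll keep pushing slowly.

```bash
for i in 1; do :; done
python3 -m crank '[[0.4,0,0,0,0,0,0],[0.4,0,0,0,0,0,0],[0.4,0,0,0,0,0,0],[0.4,0,0,0,0,0,0],[0.4,0,0,0,0,0,0]]' >/dev/null
python3 -m crank '[[0.4,0,0,0,0,0,0],[0.4,0,0,0,0,0,0],[0.4,0,0,0,0,0,0],[0.4,0,0,0,0,0,0],[0.4,0,0,0,0,0,0]]' >/dev/null
python3 -m crank '[[0.4,0,0,0,0,0,0],[0.4,0,0,0,0,0,0],[0.4,0,0,0,0,0,0],[0.4,0,0,0,0,0,0],[0.4,0,0,0,0,0,0]]' >/dev/null
python3 -m crank '[[0.4,0,0,0,0,0,0],[0.4,0,0,0,0,0,0],[0.4,0,0,0,0,0,0],[0.4,0,0,0,0,0,0],[0.4,0,0,0,0,0,0]]'
python3 -c "
from h import *
tool();sidebox('pics/s5.png')"
```

```text
time: 12.45
position: [0.4839, -0.0851, 0.0862]
tool_rot: [0.716, 0.698, -0.0, -0.0]
ft_force: [-0.3, -1.9, 0.1]
grip_width: 0.087
grip_force: 0.8
t 12.45 tcp lane [[-81.7   0.5]] tip z mm 16.2 yaw err deg -0.03 tilt [-0.0001  0.    ] F [-0.3 -1.9  0.1] w 0.087
box y [-63.5  62. ] mid -0.7 front edge x -4.9 ang 2.47
```

View pics/s5.png

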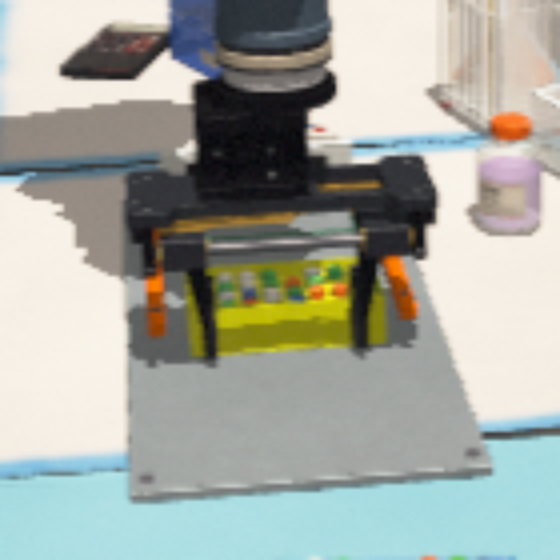

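The box is between the rails with even gaps to the orange ends at crop (157,330) and (405,315). I'll continue.

```bash
python3 -m crank '[[0.4,0,0,0,0,0,0],[0.4,0,0,0,0,0,0],[0.4,0,0,0,0,0,0],[0.4,0,0,0,0,0,0],[0.4,0,0,0,0,0,0]]' >/dev/null
python3 -m crank '[[0.4,0,0,0,0,0,0],[0.4,0,0,0,0,0,0],[0.4,0,0,0,0,0,0],[0.4,0,0,0,0,0,0],[0.4,0,0,0,0,0,0]]' >/dev/null
python3 -m crank '[[0.4,0,0,0,0,0,0],[0.4,0,0,0,0,0,0],[0.4,0,0,0,0,0,0],[0.4,0,0,0,0,0,0],[0.4,0,0,0,0,0,0]]' >/dev/null
python3 -m crank '[[0.4,0,0,0,0,0,0],[0.4,0,0,0,0,0,0],[0.4,0,0,0,0,0,0],[0.4,0,0,0,0,0,0],[0.4,0,0,0,0,0,0]]'
python3 -c "
from h import *
tool();sidebox()"
python3 -m crank '[[0.4,0,0,0,0,0,0],[0.4,0,0,0,0,0,0],[0.4,0,0,0,0,0,0],[0.4,0,0,0,0,0,0],[0.4,0,0,0,0,0,0]]' >/dev/null
python3 -m crank '[[0.4,0,0,0,0,0,0],[0.4,0,0,0,0,0,0],[0.4,0,0,0,0,0,0],[0.4,0,0,0,0,0,0],[0.4,0,0,0,0,0,0]]' >/dev/null
python3 -m crank '[[0.4,0,0,0,0,0,0],[0.4,0,0,0,0,0,0],[0.4,0,0,0,0,0,0],[0.4,0,0,0,0,0,0],[0.4,0,0,0,0,0,0]]' >/dev/null
python3 -m crank '[[0.4,0,0,0,0,0,0],[0.4,0,0,0,0,0,0],[0.4,0,0,0,0,0,0],[0.4,0,0,0,0,0,0],[0.4,0,0,0,0,0,0]]'
python3 -c "
from h import *
tool();sidebox()"
```

```text
time: 15.0
position: [0.4859, -0.0051, 0.0862]
tool_rot: [0.716, 0.698, -0.0, -0.0]
ft_force: [-0.2, -1.8, -0.5]
grip_width: 0.0874
grip_force: 0.7
t 15.0 tcp lane [[-1.7  0.5]] tip z mm 16.2 yaw err deg -0.04 tilt [-0.  0.] F [-0.2 -1.8 -0.5] w 0.0874
box y [-62.5  61.9] mid -0.3 front edge x 75.4 ang 0.39
time: 17.55
position: [0.4879, 0.0748, 0.0863]
tool_rot: [0.716, 0.698, 0.0, 0.0]
ft_force: [0.1, -2.8, 1.6]
grip_width: 0.0872
grip_force: 1.0
t 17.55 tcp lane [[78.3  0.4]] tip z mm 16.3 yaw err deg -0.03 tilt [ 0. -0.] F [ 0.1 -2.8  1.6] w 0.0872
box y [-62.9  61.4] mid -0.7 front edge x 157.2 ang 0.75
```

```bash
python3 -m crank '[[0.4,0,0,0,0,0,0],[0.4,0,0,0,0,0,0],[0.4,0,0,0,0,0,0],[0.4,0,0,0,0,0,0],[0.4,0,0,0,0,0,0]]' >/dev/null
python3 -m crank '[[0.4,0,0,0,0,0,0],[0.4,0,0,0,0,0,0],[0.4,0,0,0,0,0,0],[0.2,0,0,0,0,0,0],[0.2,0,0,0,0,0,0]]' | grep -E 'pos|ft'
python3 -m crank '[[0.15,0,0,0,0,0,0],[0.1,0,0,0,0,0,0],[0.1,0,0,0,0,0,0]]' | grep -E 'pos|ft'
python3 -m crank '[[0.1,0,0,0,0,0,0],[0.1,0,0,0,0,0,0]]' | grep -E 'pos|ft'
python3 -c "
from h import *
tool();sidebox()"
```

```text
position: [0.4888, 0.1107, 0.0862]
ft_force: [-0.4, -1.9, 1.9]
position: [0.4889, 0.1141, 0.0863]
ft_force: [0.3, -1.9, 0.7]
position: [0.489, 0.1161, 0.0862]
ft_force: [-0.1, -2.0, 0.2]
t 19.48 tcp lane [[119.6   0.4]] tip z mm 16.2 yaw err deg -0.04 tilt [-0.  0.] F [-0.1 -2.   0.2] w 0.0869
box y [-63.7  61.1] mid -1.3 front edge x 196.2 ang 0.4
```

Next I'll take 1 mm steps until the force rises at the buffers.

```bash
python3 -m crank '[[0.1,0,0,0,0,0,0],[0.05,0,0,0,0,0,0]]' | grep -E 'pos|ft'
python3 -m crank '[[0.05,0,0,0,0,0,0],[0.05,0,0,0,0,0,0]]' | grep -E 'pos|ft'
python3 -m crank '[[0.05,0,0,0,0,0,0],[0,0,0,0,0,0,0]]' | grep -E 'pos|ft'
```

```text
position: [0.489, 0.1176, 0.0863]
ft_force: [0.4, -2.0, 0.3]
position: [0.489, 0.1185, 0.0862]
ft_force: [0.6, -3.5, 0.7]
position: [0.4891, 0.1186, 0.0863]
ft_force: [-0.3, -5.8, 1.2]
```

```bash
python3 -m crank '[[0.05,0,0,0,0,0,0],[0,0,0,0,0,0,0]]' | grep -E 'pos|ft'
python3 -m crank '[[0.05,0,0,0,0,0,0],[0,0,0,0,0,0,0]]' | grep -E 'pos|ft'
python3 -c "
from h import *
tool();sidebox();print(robot.get_obs()['moment'])"
```

```text
position: [0.4891, 0.1186, 0.0863]
ft_force: [-0.2, -7.7, 2.1]
position: [0.4891, 0.1187, 0.0863]
ft_force: [-1.1, -10.6, 1.0]
t 20.77 tcp lane [[122.2   0.3]] tip z mm 16.3 yaw err deg 0.01 tilt [-0.0004 -0.0018] F [ -1.1 -10.6   1. ] w 0.0866
box y [-63.1  61.1] mid -1.0 front edge x 198.3 ang -1.81
[-1.68416388 -0.06130921 -0.09239315]
```

It is firmly home: TCP x is 122.2 against 122.5 expected, at 10 N with almost no yaw moment. I'll back straight off, rise and check.

```bash
python3 -m crank '[[-0.2,0,0,0,0,0,0],[-0.5,0,0,0,0,0,0],[-2,0,0,0,0,0,0],[-4,0,0,0,0,0,0],[-5,0,-2,0,0,0,0]]' >/dev/null
python3 -m crank '[[-5,0,-4,0,0,0,0],[-5,0,-4,0,0,0,0],[-5,0,-4,0,0,0,0],[-5,0,-3,0,0,0,0],[-5,0,0,0,0,0,0]]' >/dev/null
python3 -m crank '[[-5,0,0,0,0,0,0],[0,0,0,0,0,0,0],[0,0,0,0,0,0,0]]' >/dev/null
python3 - <<'E'
from h import *
tool();a,b=box()
A_=cv2.resize(a[165:260,240:345],None,fx=5,fy=5);B_=cv2.resize(b[160:255,255:355],None,fx=3,fy=5)
cv2.imwrite("pics/fin.png",np.hstack([A_,B_[:A_.shape[0],:270]])[:600,:800,::-1])
E
```

```text
t 22.45 tcp lane [[-289.     1.2]] tip z mm 182.9 yaw err deg -0.06 tilt [-0.0012  0.002 ] F [-0.5  1.  -0.2] w 0.087
TOP c [166.8   1.6] s [ 67.3 123. ] ang 0.55
SIDE y range -65.4 62.1 front x 204.6
```

View pics/fin.png

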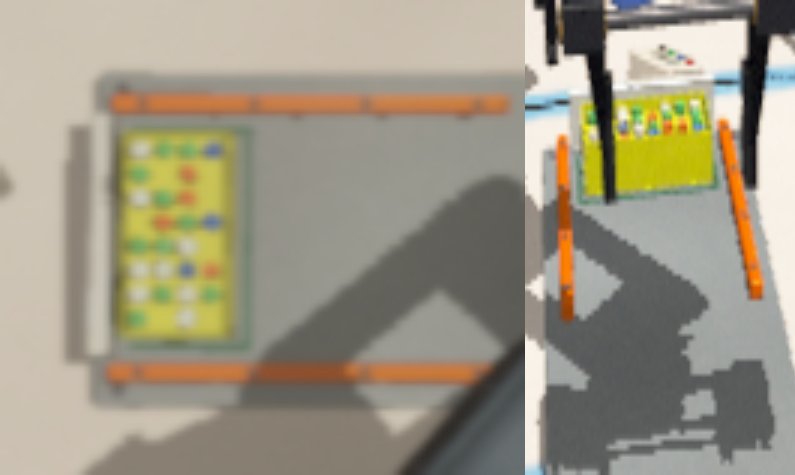

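The box sits in the green bay against both buffers, at about (167, 1) with angle ≈0.5°, clear of both rails. The arm is touching nothing.

```bash
python3 -c "
from rig import ticket
print(ticket.hand_in())"
```

```text
the job is handed in; nothing more can be done
None
```

The job is handed in: the box is home against both buffers (measured at lane x ≈ 167 mm, about 1 mm off centre, within about 0.5° of square), pushed there without gripping, with no sign of rail contact and the bystanders left alone; handed in at about 22.5 s.

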